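# Close the ratchet gauge on the copper blank

## Robot

A 6-joint arm with a two-finger parallel gripper is mounted at the origin on the work surface. World frame = base frame: x ahead of the robot, y to its left, z up, the work surface at z = 0. Lengths are in m, angles in rad, forces in N, time in s.
With the tool pointing down it reaches from about 0.275 to 0.875 m from the base axis. Payload 12.5 kg.
Tool frame: the origin (TCP) lies on the centre line of the jaws, within the pads' length; the fingertips stand r.finger_overhang ahead of it and the grasp point (between the pads) lies 3 mm ahead of it (r.finger_overhang is the distance from the TCP to the fingertips, in m); z points along the fingers, y is the line along which they close (so a half turn about z gives the same grasp; the last joint's range is limited). The gripper opens to 85 mm and grips with 20 to 120 N. Pads are 22 mm wide; open, the fingers measure 114 mm over their backs; the gripper's body (76 mm by 85 mm) begins 54 mm behind the grasp point. The pads swing forward as they close: fully open they stand 13 mm farther back than shut.
Start: joints at [1.141, 0.351, 1.652, -0, 1.139, -0.085], TCP at [0.186, 0.518, 0.253] pointing down, gripper open.
Joint ranges: [-2.75, 2.75], [-0.79, 2.1], [0.01, 2.65], [-1.57, 4.71], [0.07, 3.14], [-2.87, 2.87]. Speed limits (rad/s): [2.22, 2.22, 2.79, 3.14, 3.14, 3.14].

## Interface

Orientations are given as a unit quaternion [x, y, z, w].
In Python, from cell import r, optics gives the robot as it stands. The module is installed in compiled form; this text tells all that it offers. Calls block until the motion is done:
- r.move_to(position, orientation): joint-space move of the TCP to a pose.
- r.move_linear(position, rot=None, vel=0.15): straight line of the TCP; rot=None keeps the orientation; vel is the mean speed in m/s.
- r.set_joints(angles): joint-space move.
- r.set_gripper(opening, squeeze=None): opening from 0.0 (shut) to 1.0 (fully open); squeeze is the grip in N (None keeps the last); returns when the fingers have stopped.
- r.sleep(seconds).
- r.inverse_kinematics(position, orientation): joint angles nearest the present ones, or None.
- optics.get_image(name): name is "side" or "top"; returns a dict with "pixels" (384x512x3 uint8, red, green, blue), "depth" (384x512 float32, m along the optical axis (not along the pixel's ray), 0 where there is no reading), "fx", "fy", "cx", "cy" (pixels), "camera_from_world" (4x4, takes a point from world to camera coordinates). Camera axes: x right, y down, z forward; pixel columns grow to the right and rows downward; lengths in m; the calibration is good to about 2 mm. A picture is of the moment at which its call begins.
A pose or a line that the arm cannot do raises r.PlanningError and nothing moves.
- r.hand_in(): hands the job in; it is judged then, once.
Readings, each from a call of its own:
- r.current_t(): time.
- r.current_q(): joint angles.
- r.current_qvel(): joint speeds.
- r.current_effort(): joint torques, N m.
- r.current_tool_pos(): TCP position.
- r.current_ee_rot(): TCP orientation.
- r.current_contact_force(): force on the tool from outside, world axes, zero at the start.
- r.current_torque(): the same for the moment, N m.
- r.current_opening(): opening from 0.0 (shut) to 1.0 (fully open).
- r.current_finger_force(): force on a finger pad.
Only numpy, scipy, OpenCV 4.12 (cv2) and the standard library are available. Lean on these libraries where they do the work, as an engineer would, in place of code of your own. Each camera call takes 0.05 s, during which the arm holds its last target. There are 200 camera calls.

## Task

One of the two green bench thickness gauges holds a copper disc, the other a steel one. Turn the red ratchet knob on top of the gauge with the copper disc clockwise (seen from above) until its spindle has closed on the disc and the ratchet has clearly slipped, then let go and leave the disc clamped. Do not turn the knob of the other gauge.

Things in the scene. Friction and masses are not known exactly. Their poses are not given: they have to be found in the camera images.
- knob (a point): Red ribbed ratchet knob (upright, 28 mm diameter, 34 mm tall) atop the green gauge with the copper disc; point on its vertical axis, 14 mm below its top, 151 mm above the bench. Any grip yaw; it keeps its height. Below it: 1 mm gap, aluminium thimble (34 mm diameter, 19 mm tall; turning that bypasses the ratchet), green arm 36 mm wide, top at 110 mm. Gauge is fixed to the bench.
- copper_ratchet (a joint): Slip (rad) of that knob on its thimble: 0 at start, grows clockwise seen from above. At first the thimble turns along (0.06 N m; reading near 0), feeding the spindle down 3.2 mm/rad. It meets the disc after 0.2 to 0.85 rad; then the knob slips at 0.1 N m and this grows one for one. Extra slip is harmless; the spindle stays closed when let go. Turning back opens it.
- copper_blank: Copper disc, 72 mm in diameter, 5 mm thick, loose, lying flat on its gauge's steel anvil (anvil top 42 mm above the bench) under the 13 mm spindle, centred within 5 mm of the knob's axis. Origin at the centre of its underside.
- steel_mark (a point): Outer end of the white line on top of the red knob of the other, identical gauge, which holds a grey steel disc: 12 mm out from that knob's axis, 165 mm above the bench. Not to be turned.
There are look-alikes about, which are no part of the job. Leave any pink look-alike of the part that bears knob alone. Leave any pink or turquoise look-alike of the copper_blank alone.

How it is judged:
At the end, for the whole second after the job is handed in: The ratchet of the gauge with the copper disc has slipped at least 0.2 rad (about 12 degrees), and that disc is at rest, within 15 mm of the knob's axis, clamped between spindle and anvil (contact forces on it add up to over 10 N; a slipped ratchet leaves over 20 N, a loose disc 2 N) (value of joint copper_ratchet above 0.2 rad and contact force between copper_blank and anything else above 10 N and horizontal distance between copper_blank and knob below 0.015 m and linear speed of copper_blank below 0.02 m/s); the robot touches nothing.
It fails at once if the knob of the other gauge is turned (its mark moves more than 6 mm, about 30 degrees) (distance of steel_mark from where it was at the start of the episode above 0.006 m).
It also fails if it takes over 29 s, if anything falls off the work surface, if the arm or the gripper's body presses on something with over 40 N, if the wrist force passes 120 N, or if a joint passes its speed limit or range.

## Working session

There is one attempt and no reset: what is moved stays moved. The work goes in short steps, each a Python script; the robot and the scene stay as the last script left them, time stands still between calls to the robot, and variables do not carry over. Pictures are saved under pics/ and viewed, at most 10 in all, crops included, and the job is handed in when it is done.

```bash
mkdir -p pics; python3 - <<'E'
from cell import r, optics
import cv2,numpy as np,pickle
d={n:optics.get_image(n) for n in("side","top")}
pickle.dump(d,open('d.pkl','wb'))
for n in d: cv2.imwrite(f'pics/{n}0.png',cv2.resize(d[n]["pixels"][:,:,::-1],(800,600),interpolation=cv2.INTER_CUBIC))
print(r.current_t(),r.finger_overhang,r.current_ee_rot())
E
```

```text
0.1 0.022 [ 1.71534682e-01  9.85177929e-01 -5.30809434e-04 -1.37358997e-04]
```

View pics/side0.png

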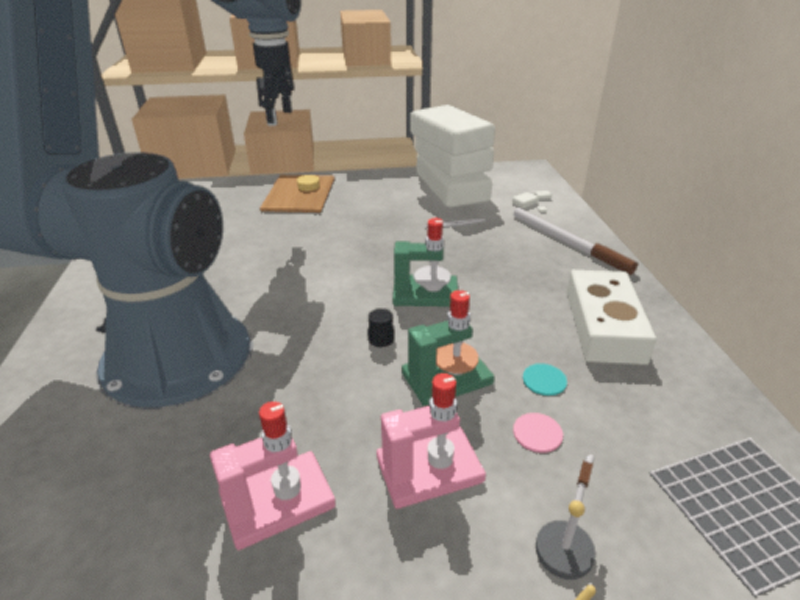

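View pics/top0.png

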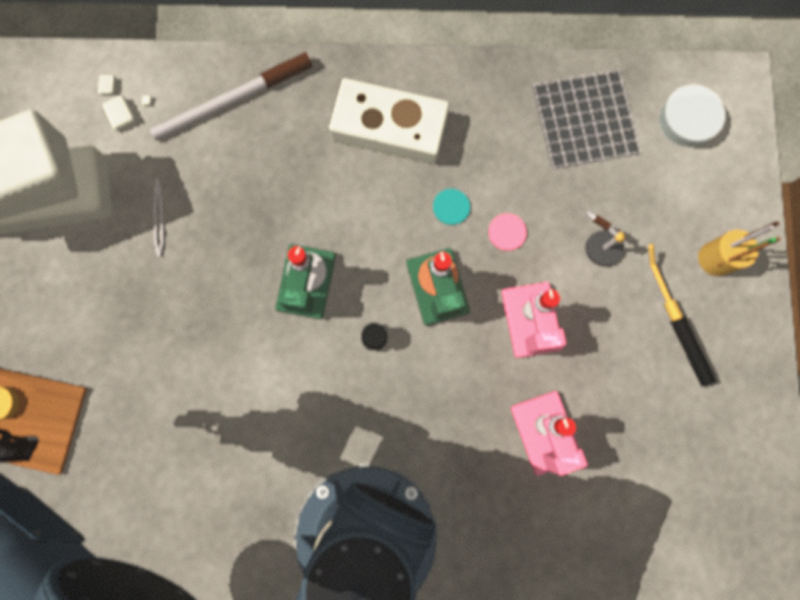

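Two candidates: the green gauge with its knob at top (298,256) / side (435,230) has a grey disc. The one at top (443,262) / side (459,303) has a copper-orange disc, so it fits. The pink gauges, at side (273,420) and (444,390), are look-alikes. I'll confirm with a crop and measure.

```bash
python3 - <<'E'
import cv2,numpy as np,pickle
d=pickle.load(open('d.pkl','rb'))
def up(n,c,w): 
    p=d[n]["pixels"][:,:,::-1]; x,y=c
    return cv2.resize(p[y-w:y+w,x-w:x+w],(400,400),interpolation=cv2.INTER_CUBIC)
cv2.imwrite('pics/crop.png',np.hstack([up("side",(285,215),40),up("top",(280,180),28)]))
for n,(u0,v0) in {"top":(283,167),"side":(294,194)}.items():
    c=d[n];p=c["pixels"].astype(int);m=(p[...,0]>120)&(p[...,1]<70)&(p[...,2]<80)&(c["depth"]>0)
    v,u=np.nonzero(m);k=np.hypot(u-u0,v-v0)<16;u,v=u[k],v[k];z=c["depth"][v,u]
    P=np.c_[(u-c["cx"])/c["fx"]*z,(v-c["cy"])/c["fy"]*z,z,np.ones(len(z))]
    W=(np.linalg.inv(c["camera_from_world"])@P.T).T[:,:3]
    s=W[(W[:,2]>.131)&(W[:,2]<.172)]
    t=s[s[:,2]>.160]
    print(n,len(W),'cam',np.linalg.inv(c["camera_from_world"])[:3,3].round(3),'all',s.mean(0).round(4),s.min(0).round(4),s.max(0).round(4),'top',len(t),t.mean(0).round(4),t.min(0).round(4),t.max(0).round(4))
    # side-surface fit of circle radius 14mm
    from scipy.optimize import least_squares
    b=s[(s[:,2]<.161)]
    if len(b)>5:
        f=least_squares(lambda q:np.hypot(b[:,0]-q[0],b[:,1]-q[1])-.014,s[:,:2].mean(0)+0.005*(s[:,:2].mean(0)-np.linalg.inv(c["camera_from_world"])[:2,3]),loss='soft_l1',f_scale=.002);print('fit',len(b),f.x.round(4),f.cost)
E
```

```text
top 53 cam [ 0.228 -0.031  1.184] all [ 0.4624 -0.1202  0.1632] [ 0.4552 -0.1311  0.1469] [ 0.4751 -0.11    0.1691] top 43 [ 0.4636 -0.1206  0.1654] [ 0.4562 -0.1311  0.1609] [ 0.4751 -0.11    0.1691]
fit 11 [ 0.4695 -0.1213] 6.816701232917328e-07
side 114 cam [ 0.295 -0.785  0.641] all [ 0.4661 -0.1314  0.1507] [ 0.4559 -0.1374  0.1333] [ 0.4786 -0.1222  0.1657] top 22 [ 0.4667 -0.1314  0.1628] [ 0.4561 -0.137   0.1603] [ 0.4781 -0.1223  0.1657]
fit 95 [ 0.4695 -0.1201] 5.083037601732489e-05
```

View pics/crop.png

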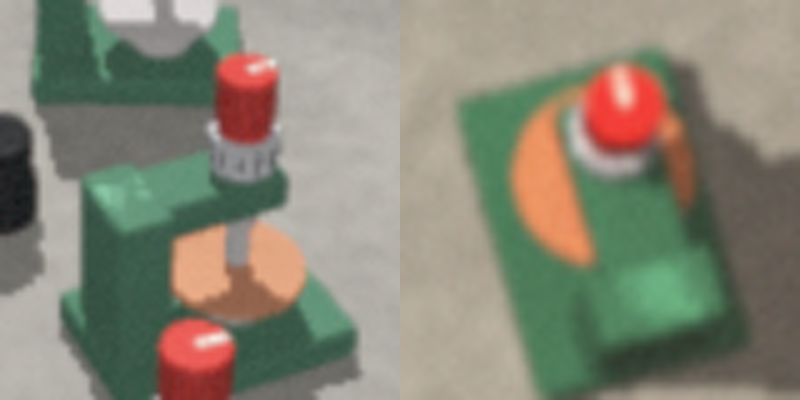

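Confirmed: in both crops the copper disc sits under this knob, and the two camera fits agree on its axis at (0.4695, -0.1207). Next I approach, grip and check.

```bash
python3 - <<'E'
from cell import r, optics
import numpy as np,cv2
from scipy.spatial.transform import Rotation as R
K=np.array([.4695,-.1207])
q=lambda psi:(R.from_euler('z',psi)*R.from_euler('x',np.pi)).as_quat()
S={}
for psi in np.arange(-3.1,3.1,.2):
    s=r.inverse_kinematics([*K,.25],q(psi))
    if s is not None: S[round(psi,2)]=s[5]
print({k:round(float(v),2) for k,v in S.items()})
# clockwise from above = psi falling; start 1.1 above the psi that has q6 ~ 0
c=min(S,key=lambda k:abs(S[k])); psi=c+1.1
r.set_gripper(.7,40)
r.move_to([*K,.25],q(psi)); print(r.current_q(),r.current_tool_pos())
r.move_linear([*K,.158],vel=.08)
print(r.current_contact_force(),r.current_t())
i=optics.get_image("side")["pixels"][:,:,::-1]; j=optics.get_image("top")["pixels"][:,:,::-1]
f=lambda a,x,y,w:cv2.resize(a[y-w:y+w,x-w:x+w],(400,400),interpolation=cv2.INTER_CUBIC)
cv2.imwrite('pics/pre.png',np.hstack([f(i,294,194,45),f(j,283,167,45)]))
E
```

```text
{np.float64(-3.1): -1.96, np.float64(-2.9): -2.16, np.float64(-2.7): -2.36, np.float64(-2.5): -2.56, np.float64(-2.3): -2.76, np.float64(-1.5): 2.72, np.float64(-1.3): 2.52, np.float64(-1.1): 2.32, np.float64(-0.9): 2.12, np.float64(-0.7): 1.92, np.float64(-0.5): 1.72, np.float64(-0.3): 1.52, np.float64(-0.1): 1.32, np.float64(0.1): 1.12, np.float64(0.3): 0.92, np.float64(0.5): 0.72, np.float64(0.7): 0.52, np.float64(0.9): 0.32, np.float64(1.1): 0.12, np.float64(1.3): -0.08, np.float64(1.5): -0.28, np.float64(1.7): -0.48, np.float64(1.9): -0.68, np.float64(2.1): -0.88, np.float64(2.3): -1.08, np.float64(2.5): -1.28, np.float64(2.7): -1.48, np.float64(2.9): -1.68}
[-3.46532151e-01  2.35895080e-01  1.81853925e+00  1.28792551e-04
  1.08714372e+00 -1.17667550e+00] [ 0.46967246 -0.1201321   0.2499941 ]
[-0.64346237 -0.02746432  0.00591031] 4.2583
```

View pics/pre.png

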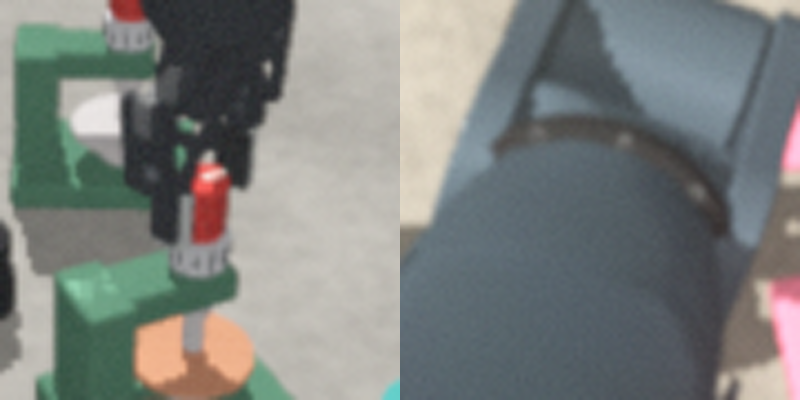

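The fingers straddle the knob: near finger at left (170,200), far finger behind at right (238,150), knob at (210,200), with no contact yet. Raising q6 turns clockwise. Now close, check the side force, and turn in steps.

```bash
python3 - <<'E'
from cell import r, optics
import numpy as np,cv2
def st(l): print(l,round(r.current_t(),2),'F',r.current_contact_force().round(1),'M',r.current_torque().round(3),'op',round(r.current_opening(),3),'ff',round(r.current_finger_force(),1),r.current_tool_pos().round(4))
r.set_gripper(0,40); st('grip')
q0=np.array(r.current_q())
for a in np.arange(.3,2.41,.3):
    q=q0.copy(); q[5]+=a; r.set_joints(q); st(round(a,1))
i=optics.get_image("side")["pixels"][:,:,::-1]
cv2.imwrite('pics/turned.png',cv2.resize(i[145:255,240:350],(600,600),interpolation=cv2.INTER_CUBIC))
E
```

```text
grip 4.74 F [-3.6 -2.1  6.2] M [-0.446  0.655 -0.024] op 0.311 ff 39.0 [ 0.4693 -0.1211  0.1584]
0.3 5.13 F [-2.1 -1.8  2.1] M [-0.222  0.335 -0.04 ] op 0.313 ff 39.5 [ 0.4692 -0.1212  0.1585]
0.6 5.53 F [-4.5 -3.3  2. ] M [-0.378  0.534 -0.072] op 0.31 ff 39.7 [ 0.4692 -0.1212  0.1585]
0.9 5.92 F [-4.8 -2.2  3.9] M [-0.545  0.691  0.028] op 0.317 ff 39.8 [ 0.4691 -0.1211  0.1585]
1.2 6.31 F [-4.2 -3.1  4.4] M [-0.458  0.74   0.048] op 0.314 ff 39.8 [ 0.4691 -0.1211  0.1584]
1.5 6.7 F [-5.  -2.7  4.1] M [-0.465  0.803  0.003] op 0.313 ff 39.8 [ 0.469  -0.1211  0.1584]
1.8 7.09 F [-4.4 -2.2  4.6] M [-0.49   0.873 -0.066] op 0.317 ff 39.9 [ 0.469  -0.1211  0.1584]
2.1 7.48 F [-6.3 -2.9  4.8] M [-0.442  0.953  0.013] op 0.312 ff 39.9 [ 0.469  -0.1211  0.1584]
2.4 7.88 F [-6.  -1.7  4. ] M [-0.38   0.951 -0.013] op 0.313 ff 39.9 [ 0.4689 -0.121   0.1584]
```

View pics/turned.png

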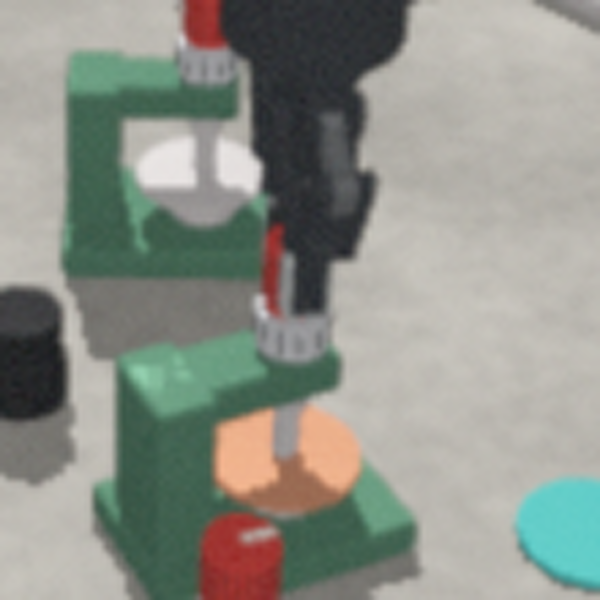

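The pads hold the knob just above the thimble at (290,280), and the spindle rests on the copper disc at (287,455). The moment readings are too noisy to prove slip, so I'll release, retreat and check the white line's rotation.

```bash
python3 - <<'E'
from cell import r, optics
import numpy as np,cv2
r.set_gripper(.7); p=r.current_tool_pos()
r.move_linear([p[0],p[1],.27],vel=.15)
q=np.array(r.current_q()); q[0]+=.9; r.set_joints(q)
print(r.current_t(),r.current_contact_force())
i=optics.get_image("side")["pixels"][:,:,::-1]; j=optics.get_image("top")["pixels"][:,:,::-1]
f=lambda a,x,y,w:cv2.resize(a[y-w:y+w,x-w:x+w],(400,400),interpolation=cv2.INTER_CUBIC)
cv2.imwrite('pics/post.png',np.hstack([f(i,285,215,40),f(j,280,180,28)]))
E
```

```text
10.7917 [0.35235184 0.14927914 1.17469173]
```

View pics/post.png

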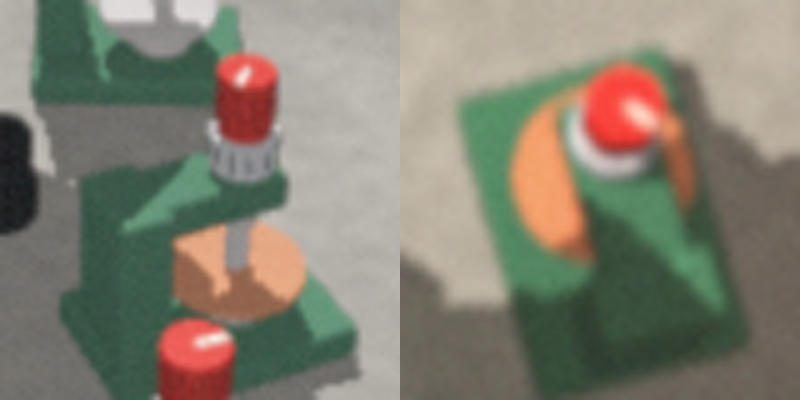

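The white line moved from pointing up (about 95°) to lower right (about -35° in the top crop). That is about 2.3 rad clockwise, against at most 0.85 rad of feed, so the ratchet has slipped about 1.4 rad or more. The disc is still centred and the arm is clear.

```bash
python3 -c "
from cell import r
r.sleep(.3); print(r.hand_in())"
```

```text
the job is handed in; nothing more can be done
None
```

I turned the copper gauge's knob about 2.3 rad clockwise, so its ratchet slipped by an estimated 1.4 rad or more (read from the white line, not measured directly), left the disc clamped and the arm clear, never touched the steel gauge's knob, and handed the job in at about 11 s; no verdict was returned.

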